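# Open the row of solvent valves

## Robot

A 7-joint arm with a two-finger parallel gripper is mounted at the origin on the work surface. World frame = base frame: x ahead of the robot, y to its left, z up, the work surface at z = 0. Lengths are in m, angles in rad, forces in N, time in s.
With the tool pointing down it reaches from about 0.4 to 0.875 m from the base axis. Payload 19.3 kg.
Tool frame: the origin (TCP) lies at the very end of the fingers, on their centre line; the grasp point (between the pads) lies 19 mm behind it; z points along the fingers, y is the line along which they close (so a half turn about z gives the same grasp; the last joint's range is limited). The gripper opens to 85 mm and grips with 20 to 120 N. Pads are 22 mm wide; open, the fingers measure 114 mm over their backs; the gripper's body (76 mm by 85 mm) begins 54 mm behind the grasp point. The pads swing forward as they close: fully open they stand 13 mm farther back than shut.
Start: joints at [1.07, 0.521, -0.036, 1.599, 0.021, 1.021, -0.113], TCP at [0.261, -0.568, 0.231] pointing down, gripper open.
Joint ranges: [-2.91, 2.91], [-0.3, 2.13], [-1.5, 1.42], [0.17, 2.43], [-1.26, 4.41], [0.16, 1.93], [-2.52, 2.52]. Speed limits (rad/s): [1.89, 1.89, 2.39, 2.39, 3.01, 3.01, 3.01].

## Interface

Orientations are given as [roll, pitch, yaw] about the fixed x, y, z axes, in that order (R = Rz(yaw) Ry(pitch) Rx(roll)).
In Python, from workcell import observe, grab_frame, job_done gives the robot as it stands.
- The arm moves only by the tool move_arm, never from a script. Its argument "plan" is a list that holds one entry, the list of rows, each a list of 7 numbers: the shift along the tool's x, y, z each as a share of 0.02 m, from -1 to 1, then the turn, a rotation vector about the tool's x, y, z each as a share of 6 degrees, from -1 to 1, then the opening, from -1 (shut) to 1 (fully open). A call has exactly 10 rows; each row shifts and turns the commanded pose from where the row before left it, along the tool's axes as they then stand; what a row does not reach is not made up. A row lasts 1/10 s, in which the tool goes at most 50 mm and 8.59 degrees, less where a joint would pass 70% of its speed; a pose out of reach is approached as far as the arm can. A call with a number of a shift or a turn outside -1 to 1 is refused whole. A call with a gripper value outside its range is refused whole. The fingers move at their own pace and stop on an object; "grip_force" is the grip in N (left out, the last holds). Time passes only in rows, so rows that do not move let the fingers close, or fill a call up. It gives the time, the measured TCP pose, the force, the opening and the grip force at its end, in the units of the state.
- observe(): the state, without advancing time (a new reading comes with each control period).
- grab_frame(name): name is "scene" or "top" or "wrist"; returns a dict with "color" (384x512x3 uint8, red, green, blue), "intrinsics" (3x3 intrinsics, pixels), "k1" (the pictures are not rectified: a ray, as slopes to the right and down, at radius r is drawn at 1 + k1 r^2 times it, then the intrinsics apply), "position" and "orientation" of the camera in the world; the wrist camera has in their place "tool_from_camera" (4x4, takes a point from camera to tool coordinates, whose origin is the TCP and whose axes are the flange's). Camera axes: x right, y down, z forward; pixel columns grow to the right and rows downward; lengths in m; the calibration is good to about 2 mm. A picture is of the moment at which its call begins: read the wrist's pose just before it. There is no depth.
- job_done(): hands the job in; it is judged then, once.
The state is a dict: "clock": time; "qpos": joint angles; "qd": joint speeds; "joint_efforts": joint torques, N m; "position": TCP position; "tool_rot": TCP orientation; "force": force on the tool from outside, world axes, zero at the start; "moment": the same for the moment, N m; "grip_width": finger opening in m; "finger_force": force on a finger pad.
Only numpy, scipy, OpenCV 4.12 (cv2) and the standard library are available. Lean on these libraries where they do the work, as an engineer would, in place of code of your own. Each camera call takes 0.05 s, during which the arm holds its last target. There are 200 camera calls.

## Task

Open the four blue solvent valves by running shut fingertips lightly along their row, from the blue lever farthest from the red one towards the red one, so that each blue lever in turn is pushed well over to its other side. Leave the red purge lever as it is, do not pinch or lift anything, and do not shove the manifold or disturb the vials on it or anything else on the bench.

Things in the scene. Friction and masses are not known exactly. Their poses are not given: they have to be found in the camera images.
- manifold: White valve manifold, a loose box on rubber feet, 110 x 340 x 40 mm high, 1.6 to 2.3 kg; a sideways push of 8 to 16 N slides it. Origin: centre of its underside; z up, y along its length. Toggle levers stand in a row along y at x = +20 mm: four blue, pivots at y = -135, -77, -19, +39 mm, and one red at y = +134 mm; pivots are 46 mm above the underside. Two vials stand on top near x = -36 mm.
- lever1 (a joint): Angle of blue lever 1 (counted from the end away from the red one), rad. 0: shut, leaning 0.40 (23 degrees) from upright to the manifold's -y; 0.40: upright; 1.8: open, at its stop, 80 degrees past upright to +y. Open means 1.1 or more. Starts between 0 and 0.2; no spring, stays where it is left; moving it takes about 0.04 N m (1 to 2 N).
- lever1_tip (a point): Centre of the round blue tip (radius 6 mm) of lever 1, 34 mm from the pivot, moving with the lever (stem radius 3.5 mm). The top of a shut lever is 37 mm above the pivot, of a fully open one 12 mm: fingertips drawn along the row some 18 mm above the pivots lay each lever over and then pass on above it.
- lever2 (a joint): Angle of blue lever 2 (counted from the end away from the red one), rad. 0: shut, leaning 0.40 (23 degrees) from upright to the manifold's -y; 0.40: upright; 1.8: open, at its stop, 80 degrees past upright to +y. Open means 1.1 or more. Starts between 0 and 0.2; no spring, stays where it is left; moving it takes about 0.04 N m (1 to 2 N).
- lever2_tip (a point): Centre of the round blue tip (radius 6 mm) of lever 2, 34 mm from the pivot, moving with the lever (stem radius 3.5 mm). The top of a shut lever is 37 mm above the pivot, of a fully open one 12 mm: fingertips drawn along the row some 18 mm above the pivots lay each lever over and then pass on above it.
- lever3 (a joint): Angle of blue lever 3 (counted from the end away from the red one), rad. 0: shut, leaning 0.40 (23 degrees) from upright to the manifold's -y; 0.40: upright; 1.8: open, at its stop, 80 degrees past upright to +y. Open means 1.1 or more. Starts between 0 and 0.2; no spring, stays where it is left; moving it takes about 0.04 N m (1 to 2 N).
- lever3_tip (a point): Centre of the round blue tip (radius 6 mm) of lever 3, 34 mm from the pivot, moving with the lever (stem radius 3.5 mm). The top of a shut lever is 37 mm above the pivot, of a fully open one 12 mm: fingertips drawn along the row some 18 mm above the pivots lay each lever over and then pass on above it.
- lever4 (a joint): Angle of blue lever 4 (counted from the end away from the red one), rad. 0: shut, leaning 0.40 (23 degrees) from upright to the manifold's -y; 0.40: upright; 1.8: open, at its stop, 80 degrees past upright to +y. Open means 1.1 or more. Starts between 0 and 0.2; no spring, stays where it is left; moving it takes about 0.04 N m (1 to 2 N).
- lever4_tip (a point): Centre of the round blue tip (radius 6 mm) of lever 4, 34 mm from the pivot, moving with the lever (stem radius 3.5 mm). The top of a shut lever is 37 mm above the pivot, of a fully open one 12 mm: fingertips drawn along the row some 18 mm above the pivots lay each lever over and then pass on above it.
- purge (a joint): Angle of the red purge lever, measured like the blue ones; starts at 0 (leaning towards -y, i.e. towards the blue levers) and must stay there.
- purge_tip (a point): Centre of the round tip (radius 6 mm) of the red lever, 34 mm from its pivot.
- vial1: Amber glass vial, 22 mm across, 44 mm high, grey cap, standing loose on the manifold's top. Origin: centre of its underside.
- vial2: The same with a green cap, also loose on the manifold's top. Origin: centre of its underside.
- amber_bottle: Amber bottle, 76 mm across, 150 mm high, on the bench. Origin: centre of the underside.
- amber_jar: Amber jar with white lid, 70 mm across, 110 mm high, on the bench. Origin: centre of the underside.
- beaker: Empty glass beaker, 68 mm across, 85 mm high, on the bench. Origin: centre of the underside.
- spanner: Steel spanner 150 mm long lying on the bench. Origin: on its underside, near mid-length; x along the spanner.
- mouse: Black computer mouse 100 x 60 x 30 mm on the bench. Origin: centre of the underside; x along it.
- lever1_pivot (a point): Pivot of blue lever 1, a point fixed to the manifold 46 mm above its underside.
- purge_pivot (a point): Pivot of the red lever, a point fixed to the manifold 46 mm above its underside.
Mind the look-alikes: they are no part of the job. What is shaped like the amber_bottle but green or pink is not meant.

How it is judged:
By the outcome, as a careful person would: the job done as asked, in the order asked, and still so for the second after the job is handed in, with the robot touching nothing.
It also fails if it takes over 43 s, if anything falls off the work surface, if the arm or the gripper's body presses on something with over 40 N, if the wrist force passes 120 N, or if a joint passes its speed limit or range.

## Working session

There is one attempt and no reset: what is moved stays moved. The work goes in short steps, Python scripts to look and compute and a tool call to move; the robot and the scene stay as the last step left them, time stands still between calls to the robot, and variables do not carry over. Pictures are saved under pics/ and viewed, at most 10 in all, crops included, and the job is handed in when it is done.

Besides the shell and the picture viewer there is one more tool, called after ">>>" as name(argument=value, ...) on one line, values as JSON. move_arm: Moves the arm, as the interface text tells. Shift numbers are shares of 0.02 m and turn numbers shares of 6 degrees, none past 1 either way. Its arguments: {"type":"object","properties":{"plan":{"type":"array"},"grip_force":{"type":"number"}},"required":["plan"]}

```bash
mkdir -p pics; ls; python3 - <<'E'
from workcell import observe, grab_frame
import cv2,pickle
s=observe(); print({k:s[k] for k in('clock','position','tool_rot','force','grip_width')})
D={}
for n in('scene','top'):
    f=grab_frame(n); D[n]=f; cv2.imwrite(f'pics/{n}0.png',f['color'][...,::-1])
    print(n,f['intrinsics'],f['k1'],f['position'],f['orientation'])
pickle.dump(D,open('f0.pkl','wb'))
E
```

```text
pics
{'clock': 0.0, 'position': array([ 0.26084045, -0.567618  ,  0.23072995]), 'tool_rot': array([-3.14049734e+00,  6.62225415e-05,  4.30789970e-01]), 'force': array([-0.73692358, -0.00903449, -0.0334885 ]), 'grip_width': 0.08538336562305829}
scene [[393.49934434   0.         253.54080252]
 [  0.         393.49934434 192.40708003]
 [  0.           0.           1.        ]] -0.12900521980133758 [ 1.1225013  -0.5929331   0.98478846] [-2.42723351 -0.01635244  0.67921423]
top [[354.25596894   0.         253.87637746]
 [  0.         354.25596894 185.65010247]
 [  0.           0.           1.        ]] -0.037185528866415345 [0.51635625 0.05011069 1.37461588] [-3.06559956  0.01660696 -1.58117565]
```

View pics/top0.png

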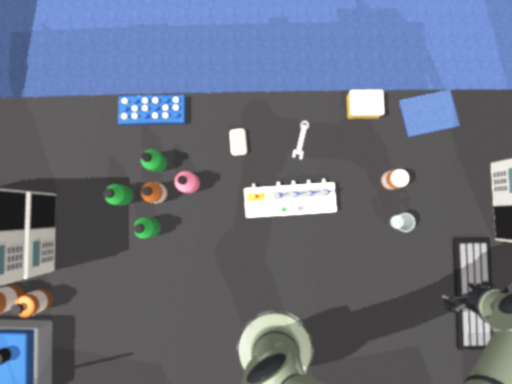

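View pics/scene0.png

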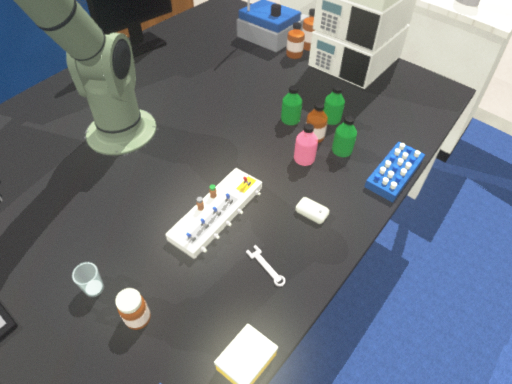

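Top view: manifold around (290,198), with its red/yellow end to the left (+y) and the blue levers running to the right. In the scene view it is around (215,212). Next I'll zoom in and measure.

```bash
cat > h.py <<'E'
import numpy as np,cv2,pickle
from scipy.spatial.transform import Rotation as Ro
def ray(f,px):
    K=f['intrinsics'];k=f['k1'];d=np.array([k,0,0,0,0.])
    p=cv2.undistortPoints(np.array(px,float).reshape(-1,1,2),K,d)[:,0]
    return np.c_[p,np.ones(len(p))]@Ro.from_euler('xyz',f['orientation']).as_matrix().T
def plane(f,px,z):
    r=ray(f,px);return f['position']+r*((z-f['position'][2])/r[:,2])[:,None]
def proj(f,P):
    R=Ro.from_euler('xyz',f['orientation']).as_matrix()
    p=(np.atleast_2d(P)-f['position'])@R
    return cv2.projectPoints(p.reshape(-1,1,3),np.zeros(3),np.zeros(3),f['intrinsics'],np.array([f['k1'],0,0,0,0.]))[0][:,0]
def blobs(f,box,lo,hi,mn=3):
    x0,y0,x1,y1=box;h=cv2.cvtColor(f['color'],cv2.COLOR_RGB2HSV)[y0:y1,x0:x1]
    m=cv2.inRange(h,lo,hi);n,_,st,c=cv2.connectedComponentsWithStats(m)
    return [(int(st[i,4]),np.round(c[i]+[x0,y0],1)) for i in range(1,n) if st[i,4]>=mn]
E
python3 - <<'E'
from h import *
D=pickle.load(open('f0.pkl','rb'))
B={'top':(235,165,350,230),'scene':(155,160,275,265)}
ims=[]
for n,b in B.items():
    f=D[n]
    print(n,'blue',blobs(f,b,(105,90,60),(130,255,255)),'red',blobs(f,b,(0,150,60),(8,255,255)))
    h=cv2.cvtColor(f['color'],cv2.COLOR_RGB2HSV)
    m=cv2.inRange(h,(0,0,150),(180,70,255));mm=np.zeros_like(m);x0,y0,x1,y1=b;mm[y0:y1,x0:x1]=m[y0:y1,x0:x1]
    mm=cv2.morphologyEx(mm,cv2.MORPH_OPEN,np.ones((7,7)))
    c=max(cv2.findContours(mm,0,2)[0],key=cv2.contourArea);q=cv2.boxPoints(cv2.minAreaRect(c));print(q.round(1).tolist());print(plane(f,q,.04).round(4).tolist())
    ims.append(cv2.resize(f['color'][y0:y1,x0:x1,::-1],(y1-y0>80) and (640,560) or (690,390),interpolation=2))
    cv2.imwrite(f'pics/{n}c.png',ims[-1])
E
```

```text
top blue [(7, array([313., 192.])), (3, array([329., 191.])), (6, array([281. , 194.5])), (5, array([297.8, 193.4]))] red []
[[242.5, 187.10000610351562], [335.0, 180.8000030517578], [337.1000061035156, 212.39999389648438], [244.6999969482422, 218.6999969482422]]
[[0.613, 0.1142, 0.04], [0.6328, -0.2352, 0.04], [0.5139, -0.24, 0.04], [0.4941, 0.1071, 0.04]]
scene blue [(10, array([227.2, 195.3])), (7, array([214., 208.])), (7, array([202., 220.])), (7, array([188., 234.]))] red [(4, array([245. , 178.5]))]
[[162.5, 235.5], [239.0, 159.0], [268.0, 188.0], [191.5, 264.5]]
[[0.5202, -0.2444, 0.04], [0.4861, 0.1405, 0.04], [0.6438, 0.0986, 0.04], [0.6534, -0.2593, 0.04]]
```

View pics/topc.png

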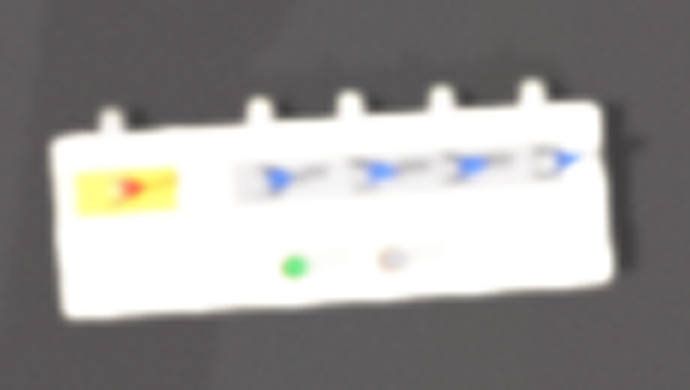

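View pics/scenec.png

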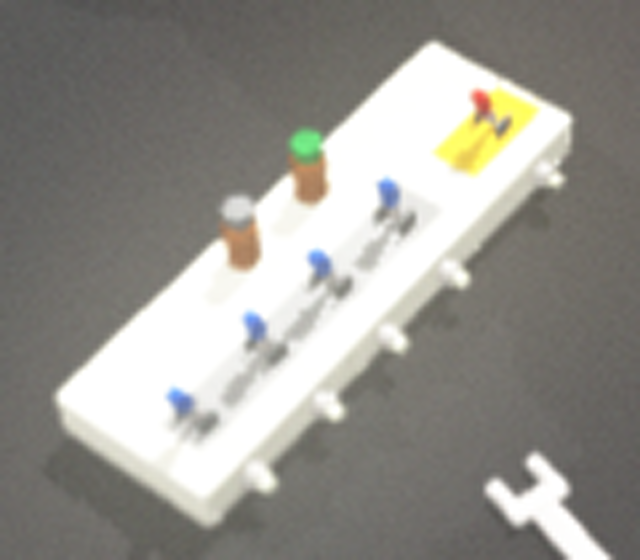

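The crops show it clearly: blue levers in the top view from x=281 to 329 and red at about (256,196). The vials stand on the robot side of the row. Now I'll triangulate the tips and fit the manifold pose.

```bash
python3 - <<'E'
from h import *
from scipy.optimize import least_squares
D=pickle.load(open('f0.pkl','rb'));T,S=D['top'],D['scene']
tt=np.array([[329,191],[313,192],[297.8,193.4],[281,194.5]]);
hs=cv2.cvtColor(T['color'],cv2.COLOR_RGB2HSV)
ts=np.array([[188,234],[202,220],[214,208],[227.2,195.3]])
a,b=ray(T,tt),ray(S,ts)
for i in range(4):
    A=np.c_[a[i],-b[i]];u=np.linalg.lstsq(A,S['position']-T['position'],rcond=None)[0]
    p,q=T['position']+u[0]*a[i],S['position']+u[1]*b[i];print('tip',i+1,((p+q)/2).round(4),'gap',np.linalg.norm(p-q).round(4))
ct=np.array([[52,142],[600,100],[612,282],[66,318]])/6+[235,165]
cs=np.array([[432,40],[572,118],[58,395]])/5.333+[155,160]
C=np.array([[55,170,40],[55,-170,40],[-55,-170,40],[-55,170,40]])/1e3
Cs=C[[3,0,2]]
Pt,Ps=plane(T,ct,.04),plane(S,cs,.04);print(Pt.round(4),Ps.round(4))
py=np.array([-135,-77,-19,39])/1e3
def g(v,L):
    R=Ro.from_euler('z',v[2]).as_matrix();return L@R.T+[v[0],v[1],0]
def tips(v):
    th=v[3:7]-.4;return g(v,np.c_[np.full(4,.02),py+.034*np.sin(th),.046+.034*np.cos(th)])
def res(v,wt=1,ws=1):
    return np.r_[wt*(proj(T,g(v,C))-ct).ravel(),ws*(proj(S,g(v,Cs))-cs).ravel(),wt*(proj(T,tips(v))-tt).ravel(),ws*(proj(S,tips(v))-ts).ravel()]
for w in((1,1),(1,0),(0,1)):
    r=least_squares(res,[.56,-.06,.05,.1,.1,.1,.1],args=w,bounds=([0,-1,-1]+[-.02]*4,[1,1,1]+[.25]*4));print(w,r.x.round(4),np.sqrt(np.mean(r.fun**2)))
    v=r.x
    L=np.array([[20,-195,0],[20,-135,0],[20,75,0],[20,134,0]])/1e3
    print(g(v,L)[:,:2].round(4).tolist())
E
```

```text
tip 1 [ 0.5925 -0.2058  0.0717] gap 0.0011
tip 2 [ 0.5897 -0.1462  0.074 ] gap 0.0001
tip 3 [ 0.5853 -0.0905  0.0724] gap 0.0
tip 4 [ 0.5822 -0.0284  0.0722] gap 0.0008
[[ 0.6072  0.1099  0.04  ]
 [ 0.6297 -0.2352  0.04  ]
 [ 0.5155 -0.2396  0.04  ]
 [ 0.4967  0.1021  0.04  ]] [[ 0.5048  0.1028  0.04  ]
 [ 0.6138  0.1069  0.04  ]
 [ 0.5241 -0.2346  0.04  ]]
(1, 1) [ 0.5656 -0.0639  0.0572  0.109   0.17    0.0886  0.2033] 0.7118403846179969
[[0.5968, -0.2574], [0.5933, -0.1975], [0.5813, 0.0122], [0.578, 0.0711]]
(1, 0) [ 0.5631 -0.0651  0.0613  0.2439  0.25    0.1955  0.25  ] 0.3088435669825111
[[0.595, -0.2585], [0.5913, -0.1986], [0.5784, 0.011], [0.5748, 0.0699]]
(0, 1) [ 0.5681 -0.0635  0.0545  0.05    0.1221  0.0349  0.1365] 0.20200229086533225
[[0.5987, -0.2571], [0.5954, -0.1972], [0.584, 0.0125], [0.5808, 0.0714]]
```

Both views agree to about 2 mm: manifold at (0.566, -0.064), yaw 0.057. The lever row runs from (0.593,-0.198) to (0.578,0.071). I'll shut the gripper and go to just beyond lever 1, staying high.

>>> move_arm(plan=[[[0.95,-0.31,0,0,0,0.18,-1],[0.95,-0.31,0,0,0,0.18,-1],[0.95,-0.31,0,0,0,0.18,-1],[0.95,-0.31,0,0,0,0.18,-1],[0.95,-0.31,0,0,0,0.18,-1],[0.95,-0.31,0,0,0,0.18,-1],[0.95,-0.31,0,0,0,0.18,-1],[0.95,-0.31,0,0,0,0.18,-1],[0.95,-0.31,0,0,0,0.18,-1],[0.95,-0.31,0,0,0,0.18,-1]]], grip_force=20)

```text
clock: 1.1
position: [0.419, -0.4447, 0.231]
tool_rot: [-3.141, 0.0, 0.241]
force: [0.4, -0.5, 0.2]
grip_width: -0.0
finger_force: 0.0
```

>>> move_arm(plan=[[[0.95,-0.75,0,0,0,0.17,-1],[0.95,-0.75,0,0,0,0.17,-1],[0.95,-0.75,0,0,0,0.17,-1],[0.95,-0.75,0,0,0,0.17,-1],[0.95,-0.75,0,0,0,0.17,-1],[0.95,-0.75,0,0,0,0.17,-1],[0.95,-0.75,0,0,0,0.17,-1],[0.95,-0.75,0,0,0,0.17,-1],[0.95,-0.75,0,0,0,0.17,-1],[0,0,0,0,0,0.17,-1]]])

```text
clock: 2.1
position: [0.5659, -0.2801, 0.2307]
tool_rot: [-3.14, -0.0, 0.068]
force: [0.2, 0.2, -1.0]
grip_width: -0.0001
finger_force: 0.0
```

>>> move_arm(plan=[[[0.4,-0.2,0,0,0,0.03,-1],[0.4,-0.2,0,0,0,0.03,-1],[0.4,-0.2,0,0,0,0.03,-1],[0.4,-0.2,0,0,0,0,-1],[0,0,0,0,0,0,-1],[0,0,0,0,0,0,-1],[0,0,0,0,0,0,-1],[0,0,0,0,0,0,-1],[0,0,0,0,0,0,-1],[0,0,0,0,0,0,-1]]])

```text
clock: 3.1
position: [0.5947, -0.2656, 0.2314]
tool_rot: [3.142, -0.0, 0.055]
force: [0.4, 0.1, -0.5]
grip_width: 0.0
finger_force: 0.0
```

```bash
python3 - <<'E'
from h import *
from workcell import observe,grab_frame
s=observe();f=grab_frame('wrist');print(s['clock'],s['position'],s['tool_rot'],s['force'])
M=f['tool_from_camera'];print(M.round(3))
R=Ro.from_euler('xyz',s['tool_rot']).as_matrix()
f['position']=R@M[:3,3]+s['position'];f['orientation']=Ro.from_matrix(R@M[:3,:3]).as_euler('xyz')
pickle.dump(f,open('w.pkl','wb'))
im=f['color'][...,::-1].copy();cv2.imwrite('pics/w.png',im)
for a,p in blobs(f,(0,0,512,384),(105,90,60),(130,255,255),20): print(a,p,plane(f,[p],.077)[0].round(4))
E
```

```text
3.1 [ 0.5947284  -0.26561063  0.23138371] [ 3.14155997e+00 -7.37901606e-05  5.46144433e-02] [ 0.3665886   0.12500756 -0.45977864]
[[ 0.    -0.955 -0.295  0.075]
 [ 1.     0.    -0.     0.   ]
 [ 0.    -0.295  0.955 -0.143]
 [ 0.     0.     0.     1.   ]]
128 [ 47.1 174.1] [ 0.5832 -0.0321  0.077 ]
106 [100.6 173.9] [ 0.5866 -0.0937  0.077 ]
102 [149.1 173.9] [ 0.5895 -0.1483  0.077 ]
107 [202.9 173.6] [ 0.5931 -0.208   0.077 ]
```

View pics/w.png

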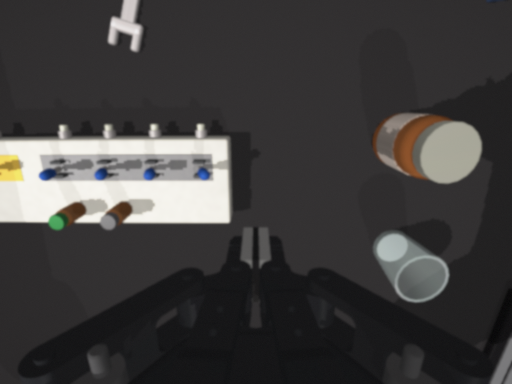

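The wrist view shows the four blue tips in a straight line at row ~174, columns 47–203. They fit the row line to 2 mm, with the fingers beyond lever 1 and clear of the jar and beaker. I'll descend to 0.064.

>>> move_arm(plan=[[[0.08,0,0.93,0,0,0,-1],[0,0,0.93,0,0,0,-1],[0,0,0.93,0,0,0,-1],[0,0,0.93,0,0,0,-1],[0,0,0.93,0,0,0,-1],[0,0,0.93,0,0,0,-1],[0,0,0.93,0,0,0,-1],[0,0,0.93,0,0,0,-1],[0,0,0.93,0,0,0,-1],[0,0,0,0,0,0,-1]]])

```text
clock: 4.15
position: [0.5951, -0.2649, 0.0617]
tool_rot: [-3.14, 0.003, 0.055]
force: [-0.0, 0.5, 0.3]
grip_width: 0.0001
finger_force: 0.0
```

>>> move_arm(plan=[[[0.05,0,0,0,0,0,-1],[0,0,0,0,0,0,-1],[0,-0.4,0,0,0,0,-1],[0,-0.4,0,0,0,0,-1],[0,-0.4,0,0,0,0,-1],[0,-0.4,0,0,0,0,-1],[0,-0.4,0,0,0,0,-1],[0,-0.4,0,0,0,0,-1],[0,-0.4,0,0,0,0,-1],[0,-0.4,0,0,0,0,-1]]])

```text
clock: 5.15
position: [0.5938, -0.2008, 0.0639]
tool_rot: [3.142, 0.0, 0.055]
force: [-0.3, -2.3, -0.2]
grip_width: 0.0004
finger_force: 0.8
```

Light contact, about 2 N, and the height is right. Continuing.

>>> move_arm(plan=[[[0,-0.4,0,0,0,0,-1],[0,-0.4,0,0,0,0,-1],[0,-0.4,0,0,0,0,-1],[0,-0.4,0,0,0,0,-1],[0,-0.4,0,0,0,0,-1],[0,-0.4,0,0,0,0,-1],[0,-0.4,0,0,0,0,-1],[0,-0.4,0,0,0,0,-1],[0,-0.4,0,0,0,0,-1],[0,-0.4,0,0,0,0,-1]]])

```text
clock: 6.15
position: [0.5895, -0.1209, 0.0639]
tool_rot: [-3.142, 0.0, 0.055]
force: [-0.3, -1.4, -0.0]
grip_width: 0.0001
finger_force: 0.6
```

>>> move_arm(plan=[[[-0.05,-0.4,0,0,0,0,-1],[0,-0.4,0,0,0,0,-1],[0,-0.4,0,0,0,0,-1],[0,-0.4,0,0,0,0,-1],[0,-0.4,0,0,0,0,-1],[0,-0.4,0,0,0,0,-1],[0,-0.4,0,0,0,0,-1],[0,-0.4,0,0,0,0,-1],[0,-0.4,0,0,0,0,-1],[0,-0.4,0,0,0,0,-1]]])

```text
clock: 7.15
position: [0.5842, -0.0411, 0.064]
tool_rot: [3.142, -0.0, 0.055]
force: [0.7, -1.7, 0.7]
grip_width: -0.0003
finger_force: 1.0
```

>>> move_arm(plan=[[[0,-0.4,0,0,0,0,-1],[0,-0.4,0,0,0,0,-1],[0,-0.4,0,0,0,0,-1],[0,-0.4,0,0,0,0,-1],[0,-0.4,0,0,0,0,-1],[0,-0.3,0,0,0,0,-1],[0,0,0,0,0,0,-1],[0,0,-0.3,0,0,0,-1],[0,0,-0.6,0,0,0,-1],[0,0,-0.8,0,0,0,-1]]])

```text
clock: 8.15
position: [0.5814, 0.0037, 0.0987]
tool_rot: [3.141, 0.001, 0.054]
force: [-0.8, 0.0, -0.9]
grip_width: 0.0001
finger_force: 0.0
```

Next I'll lift clear, move back out of the view, and check.

>>> move_arm(plan=[[[0,0,-1,0,0,0,-1],[0,0,-1,0,0,0,-1],[0,0,-1,0,0,0,-1],[0,0.9,-1,0,0,0,-1],[0,0.9,-1,0,0,0,-1],[0,0.9,-1,0,0,0,-1],[0,0.9,-1,0,0,0,-1],[0,0.9,-1,0,0,0,-1],[0,0.9,0,0,0,0,-1],[0,0.9,0,0,0,0,-1]]])

```text
clock: 9.15
position: [0.5886, -0.1229, 0.2597]
tool_rot: [3.141, -0.002, 0.054]
force: [0.3, 0.6, -0.0]
grip_width: -0.0
finger_force: 0.0
```

>>> move_arm(plan=[[[0,0.9,0,0,0,0,-1],[0,0.9,0,0,0,0,-1],[0,0.9,0,0,0,0,-1],[0,0.9,0,0,0,0,-1],[0,0.9,0,0,0,0,-1],[0,0.9,0,0,0,0,-1],[0,0.9,0,0,0,0,-1],[0,0.5,0,0,0,0,-1],[0,0,0,0,0,0,-1],[0,0,0,0,0,0,-1]]])

```text
clock: 10.15
position: [0.596, -0.2569, 0.2577]
tool_rot: [-3.141, 0.0, 0.055]
force: [-0.2, -0.5, 0.2]
grip_width: 0.0001
finger_force: 0.0
```

```bash
python3 - <<'E'
from h import *
from workcell import observe,grab_frame
s=observe();f=grab_frame('wrist');g=grab_frame('scene');print(s['clock'],s['position'])
M=f['tool_from_camera']
R=Ro.from_euler('xyz',s['tool_rot']).as_matrix()
f['position']=R@M[:3,3]+s['position'];f['orientation']=Ro.from_matrix(R@M[:3,:3]).as_euler('xyz')
for a,p in blobs(f,(0,0,512,384),(105,90,60),(130,255,255),20): print(a,p,plane(f,[p],.055)[0].round(4))
a=cv2.resize(f['color'][100:260,0:300],(600,320));b=cv2.resize(g['color'][160:265,155:275],(310,270),interpolation=2)
o=np.zeros((590,600,3),np.uint8);o[:320]=a;o[320:,:310]=b;
o[320:,310:]=cv2.resize(pickle.load(open('f0.pkl','rb'))['scene']['color'][160:265,155:275],(290,270),interpolation=2)
cv2.imwrite('pics/end.png',o[...,::-1])
E
```

```text
10.15 [ 0.59604696 -0.25693058  0.25770771]
291 [492.7   3.8] [ 0.796  -0.5119  0.055 ]
141 [ 97.1 167. ] [ 0.5832 -0.0539  0.055 ]
138 [141.8 166.9] [ 0.5864 -0.1121  0.055 ]
141 [187.4 166.8] [ 0.5896 -0.1707  0.055 ]
119 [ 53.6 167.1] [0.5801 0.0038 0.055 ]
```

View pics/end.png

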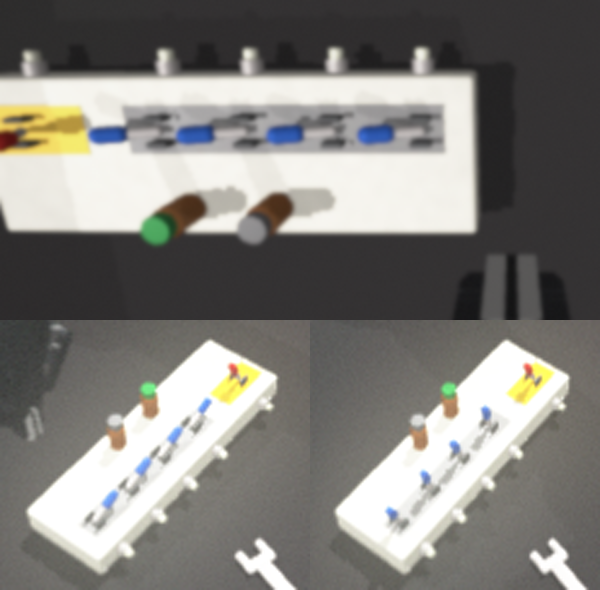

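All four blue levers lie over towards red, with their blobs about 27 mm past the pivots. The red lever, vials and manifold look unchanged, so I'm handing it in.

```bash
python3 -c "
from workcell import job_done
print(job_done())"
```

```text
the job is handed in; nothing more can be done
None
```

The four blue levers were pushed open in order in one light sweep (force readings stayed around 2 N). In the final pictures the red lever, vials and manifold look unmoved. The job was handed in after about 10 s of robot time, and no verdict came back.

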